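# Take the flat sample case out of a transport bin

## Task

Slide the catch of the hold-down bar to its released end, then push the bar all the way along the bin, clear of the flat-topped sample case. The case lies tight against a long wall of the bin: work it away from the wall so that it can be gripped, lift it out and set it down gently, right way up, flat inside the shallow receiving tray. Leave the bar and its catch open, everything else upright in the bin, and do not disturb the bottle and flask.

Things in the scene. Friction and masses are not known exactly. Their poses are not given: they have to be found in the camera images.
- bin: Open grey transport bin, fixed to the bench; inside 220 (x) x 340 (y) mm, walls and floor 5 mm thick, rim 70 mm high, inner floor at z 5 mm; the long walls carry outward flanges 45 mm wide (z 60 to 70 mm), so it measures 320 x 350 mm over all and a wall cannot be straddled. Origin: centre of the underside; x across, y along its long walls, z up. Turned up to 0.25 rad. Slippery: friction about 0.2 against the case and the holder.
- bar (a joint): Hold-down bar, m of slide along the bin's +y: 0 as found, over the middle of the two boxes (bin y -70 mm); 0.19 at its far stop. About 3 N of friction, stays where it is left. The bar lies across the bin, 240 x 20 mm, z 72 to 86 mm above the bench.
- bar_handle (a point): Top centre of the bar's upright round handle, in the middle of the bar: 22 mm diameter, standing from z 86 to 131 mm. Moves with the bar.
- catch (a joint): Catch of the bar, m of slide along the bin's -x (outward): 0 engaged, 0.025 fully released. While engaged its strip physically blocks the bar. About 2 N of friction, no spring. Strip 20 x 100 mm on the bin's -x rim, z 72 to 86 mm, bin y -58 to 42 mm.
- catch_knob (a point): Top centre of the catch's upright round knob: 16 mm diameter, from z 86 to 119 mm; at bin x -115, y 29 mm when engaged. Moves with the catch.
- case: The wanted part: flat-topped steel box 60 (x) x 130 (y) x 45 mm high with a dark seam, about 0.3 to 0.65 kg. Origin: centre of its underside; z up. It lies along one of the bin's two long walls (either one), 1 to 3 mm from it, so no finger fits between. Its smooth lid has nothing to hook; pressing down on it with a fingertip at about 5 to 15 N and moving sideways drags it over the slippery floor (fingertips are much grippier than the floor).
- holder: Steel twin-tube holder lying along the other long wall: base 60 x 130 x 20 mm with two 28 mm round tubes on it, 46 mm high in all. Origin: centre of its underside. Stays in the bin.
- pot_a: Round steel pot, 54 mm diameter, 58 mm high, standing loose near the bin's middle; may be nudged. Origin: centre of its underside.
- pot_b: Another such pot, standing in the bin's +y half.
- pot_c: Another such pot, standing in the bin's +y half.
- tray: Shallow aluminium tray fixed to the bench, inner 110 (x) x 180 (y) mm, rim 14 mm high, walls and floor 5 mm. Origin: centre of its underside; case fits only with its long side along the tray's y. Turned up to 0.4 rad.
- bottle: Bystander: white bottle 70 mm diameter, 190 mm tall, standing. Origin: centre of its underside.
- flask: Bystander: steel flask 100 mm diameter, 170 mm tall with its bail, standing. Origin: centre of its underside.

How it is judged:
On the way, in this order (a step that is already met when the one before it is completed fails the run):
1. the catch is released (value of joint catch above 0.019 m), for 0.1 s.
2. the bar is pushed along, clear of the case (value of joint bar above 0.165 m), for 0.1 s.
3. the case is lifted clear above the bin's rim (z of case in the frame of bin above 0.075 m), for 0.1 s.
At the end, for the whole second after the job is handed in: The case lies flat and right way up (within 0.08 rad) on the tray's floor, its centre within 30 mm (x) and 35 mm (y) of the tray's centre, at rest; catch released by more than 15 mm and bar slid more than 150 mm; the holder and the three pots stand upright (within 0.15 rad) on the bin's floor (x of case in the frame of tray between -0.03 and 0.03 m and y of case in the frame of tray between -0.035 and 0.035 m and z of case in the frame of tray between 0.001 and 0.009 m and angle between case's own z axis and vertical below 0.08 rad and linear speed of case below 0.02 m/s and value of joint catch above 0.015 m and value of joint bar above 0.15 m and x of holder in the frame of bin between -0.11 and 0.11 m and y of holder in the frame of bin between -0.17 and 0.17 m and z of each of holder, pot_a, pot_b, pot_c in the frame of bin below 0.012 m and angle between each of holder, pot_a, pot_b, pot_c's own z axis and vertical below 0.15 rad and x of pot_a in the frame of bin between -0.11 and 0.11 m and y of pot_a in the frame of bin between -0.17 and 0.17 m and x of pot_b in the frame of bin between -0.11 and 0.11 m and y of pot_b in the frame of bin between -0.17 and 0.17 m and x of pot_c in the frame of bin between -0.11 and 0.11 m and y of pot_c in the frame of bin between -0.17 and 0.17 m); the robot touches nothing.
It fails at once if the bottle or the flask is displaced by more than 40 mm or tipped (distance of any of bottle, flask from where it was at the start of the episode above 0.04 m or angle between any of bottle, flask's own z axis and vertical above 0.4 rad).
It fails at once if the case is let fall (moving faster than 0.5 m/s while no finger touches it) (contact force between case and the fingers below 0.1 N and linear speed of case above 0.5 m/s).
It also fails if it takes over 64 s, if anything falls off the work surface, if the arm or the gripper's body presses on something with over 40 N, if the wrist force passes 120 N, or if a joint passes its speed limit or range.

## Robot

A 7-joint arm with a two-finger parallel gripper is mounted at the origin on the work surface. World frame = base frame: x ahead of the robot, y to its left, z up, the work surface at z = 0. Lengths are in m, angles in rad, forces in N, time in s.
With the tool pointing down it reaches from about 0.4 to 0.9 m from the base axis. Payload 5.5 kg.
Tool frame: the origin (TCP) lies midway between the tips of the shut fingers; the grasp point (between the pads) lies 19 mm behind it; z points along the fingers, y is the direction in which the jaws open and shut (so a half turn about z gives the same grasp; the last joint's range is limited). The gripper opens to 92 mm and grips with 3 to 60 N. Pads are 19 mm wide; open, the fingers measure 130 mm over their backs; the gripper's body (75 mm by 190 mm) begins 47 mm behind the grasp point.
Start: joints at [1.447, 0.501, -0.427, 1.55, 0.221, 1.138, -0.21], TCP at [0.245, -0.602, 0.227] pointing down, gripper open.
Joint ranges: [-2.88, 2.88], [-0.31, 2.03], [-1.54, 1.56], [0.2, 2.42], [-1.41, 4.55], [0.19, 2.02], [-2.57, 2.57]. Speed limits (rad/s): [2.57, 2.57, 3.14, 3.14, 3.14, 3.14, 3.14].

## Interface

Orientations are given as a unit quaternion [w, x, y, z].
In Python, from rig import status, cams, ctrl gives the robot as it stands. The module is installed in compiled form; this text tells all that it offers.
- The arm moves only by the tool send_rows, never from a script. Its argument "commands" is a list of rows, each a list of 2 entries, a list of its own where there are three numbers: the shift along the tool's x, y, z in m, then the turn, a rotation vector about the tool's x, y, z in degrees. A call has 1 to 8 rows; each row is the pose to reach, as a shift and turn from the pose commanded when the call began, along the tool's axes at that moment; what a row does not reach only later rows make up. A row lasts 1/12 s, in which the tool goes at most 41.7 mm and 7.16 degrees, less where a joint would pass 70% of its speed; a pose out of reach is approached as far as the arm can. A call with a gripper value outside its range is refused whole. "grip" is the gripper's target within -1 to 1 (fully open at 1, half-way at 0, shut at -1), set as the call begins (left out, the last holds). The fingers move at their own pace and stop on an object; "force" is the grip in N (left out, the last holds). Time passes only in rows, so rows that repeat a pose let the fingers close. It gives the time, the measured TCP pose, the force and the opening at its end, in the units of the state.
- status.get_state(): the state, without advancing time (a new reading comes with each control period).
- cams.camera(name): name is "scene" or "top" or "wrist"; returns a dict with "pixels" (400x640x3 uint8, red, green, blue), "camera_matrix" (3x3 intrinsics, pixels), "k1" (the pictures are not rectified: a ray, as slopes to the right and down, at radius r is drawn at 1 + k1 r^2 times it, then the intrinsics apply), "world_from_camera" (4x4, takes a point from camera to world coordinates). Camera axes: x right, y down, z forward; pixel columns grow to the right and rows downward; lengths in m; the calibration is good to about 2 mm. A picture is of the moment at which its call begins. There is no depth.
- ctrl.hand_in(): hands the job in, once; it reports no verdict.
The state is a dict: "t": time; "joint_positions": joint angles; "qvel": joint speeds; "tau": joint torques, N m; "ee_pos": TCP position; "orientation": TCP orientation; "wrist_force": force on the tool from outside, world axes, zero at the start; "torque": the same for the moment, N m; "grip_width": opening from 0.0 (shut) to 1.0 (fully open).
Only numpy, scipy, OpenCV 4.12 (cv2) and the standard library are available. Lean on these libraries where they do the work, as an engineer would, in place of code of your own. Each camera call takes 0.05 s, during which the arm holds its last target.

## Working session

There is one attempt and no reset: what is moved stays moved. The work goes in short steps, Python scripts to look and compute and a tool call to move; the robot and the scene stay as the last step left them, time stands still between calls to the robot, and variables do not carry over. Pictures are saved under pics/ and viewed, and the job is handed in when it is done.

Besides the shell and the picture viewer there is one more tool, called after ">>>" by a JSON object that holds its "api" and its "payload". send_rows: Moves the arm, as the interface text tells. Its arguments: {"type":"object","properties":{"commands":{"type":"array","items":{"type":"array"}},"grip":{"type":"number"},"force":{"type":"number"}},"required":["commands"]}

```bash
mkdir -p pics
python3 - <<'E'
from rig import status,cams
import cv2,json
s=status.get_state();print(s)
for n in ["scene","top","wrist"]:
    c=cams.camera(n);cv2.imwrite(f"pics/{n}0.png",c["pixels"][:,:,::-1]);print(n,c["camera_matrix"],c["k1"],c["world_from_camera"])
E
```

```text
{'t': 0.0, 'joint_positions': array([ 1.44719853,  0.50184234, -0.42676084,  1.55145894,  0.22078483,
        1.13830841, -0.21029916]), 'qvel': array([ 2.41292989e-03, -2.26376841e-04, -8.57182381e-04,  5.28533270e-04,
       -5.27745380e-05,  5.74731342e-04, -1.98803903e-03]), 'tau': array([ 3.98664235e-05, -5.66574919e+01, -5.81616461e+00, -2.79102677e+01,
       -6.87583303e-02,  3.08440451e-02,  1.75686846e-04]), 'ee_pos': array([ 0.24487318, -0.6013424 ,  0.22567541]), 'orientation': array([-9.70285077e-04,  9.81353826e-01,  1.92207446e-01, -1.58820415e-04]), 'wrist_force': array([ 0.94139417, -0.2561208 ,  0.61334371]), 'torque': array([0.00123131, 0.04300188, 0.03554367]), 'grip_width': 0.9974539886658389}
scene [[373.3028877    0.         318.32073698]
 [  0.         373.3028877  194.30915152]
 [  0.           0.           1.        ]] -0.014473988013284849 [[-0.23705202  0.62623706 -0.74272033  1.48098665]
 [ 0.97133189  0.13868759 -0.19308058  0.13854109]
 [-0.01790812 -0.76719809 -0.6411602   0.83021051]
 [ 0.          0.          0.          1.        ]]
top [[388.22466702   0.         322.56510528]
 [  0.         388.22466702 199.52637604]
 [  0.           0.           1.        ]] -0.052483592276659906 [[ 0.02253462 -0.99378929  0.10897269  0.51783782]
 [-0.99941004 -0.02521866 -0.02331504 -0.09746387]
 [ 0.02591838 -0.10838301 -0.99377128  1.0569831 ]
 [ 0.          0.          0.          1.        ]]
wrist [[345.58495467   0.         319.68207645]
 [  0.         345.58495467 197.91849839]
 [  0.           0.           1.        ]] -0.009190069894465112 [[ 0.37760312 -0.89462832 -0.23886409  0.31014274]
 [-0.92596575 -0.36532896 -0.09551007 -0.5748198 ]
 [-0.00181796  0.25724486 -0.96634454  0.38447359]
 [ 0.          0.          0.          1.        ]]
```

View pics/scene0.png

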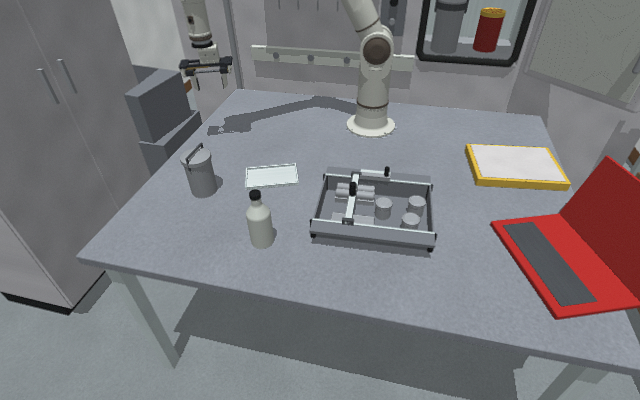

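View pics/top0.png

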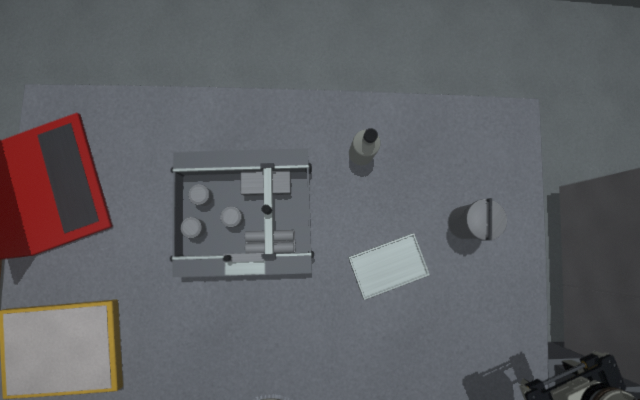

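View pics/wrist0.png

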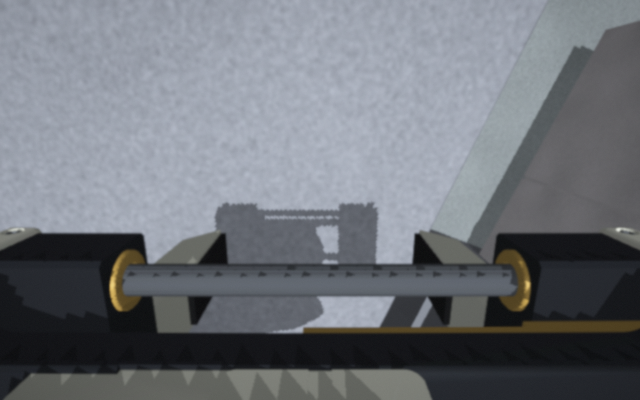

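The top view shows the bin (172–312, 150–277). The case lies against the far (+x) wall at (265,182), with the holder near (270,240), the knob at (227,258) and the handle at (267,210). The tray is at (390,266). I'll zoom in to measure these.

```bash
cat > h.py <<'E'
import numpy as np,cv2
from rig import status,cams
def ray(c,u,v):
    K=c["camera_matrix"];k1=c["k1"]
    xd=(u-K[0,2])/K[0,0];yd=(v-K[1,2])/K[1,1]
    p=cv2.undistortPoints(np.array([[[u,v]]],float),K,np.array([k1,0,0,0,0.]))[0,0]
    T=c["world_from_camera"];d=T[:3,:3]@np.array([p[0],p[1],1]);return T[:3,3],d
def at(c,u,v,z):
    o,d=ray(c,u,v);return o+d*(z-o[2])/d[2]
def proj(c,P):
    T=c["world_from_camera"];q=T[:3,:3].T@(np.array(P)-T[:3,3])
    K=c["camera_matrix"];return cv2.projectPoints(q.reshape(1,1,3),np.zeros(3),np.zeros(3),K,np.array([c["k1"],0,0,0,0.]))[0][0,0]
E
python3 - <<'E'
import cv2
a=cv2.imread("pics/top0.png")
cv2.imwrite("pics/z1.png",cv2.resize(a[140:290,160:325],None,fx=4.8,fy=4,interpolation=cv2.INTER_CUBIC)[:600,:792])
b=a[225:305,340:440];cv2.imwrite("pics/z2.png",cv2.resize(b,None,fx=6,fy=6,interpolation=cv2.INTER_CUBIC))
E
```

```text
(no output)
```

View pics/z1.png

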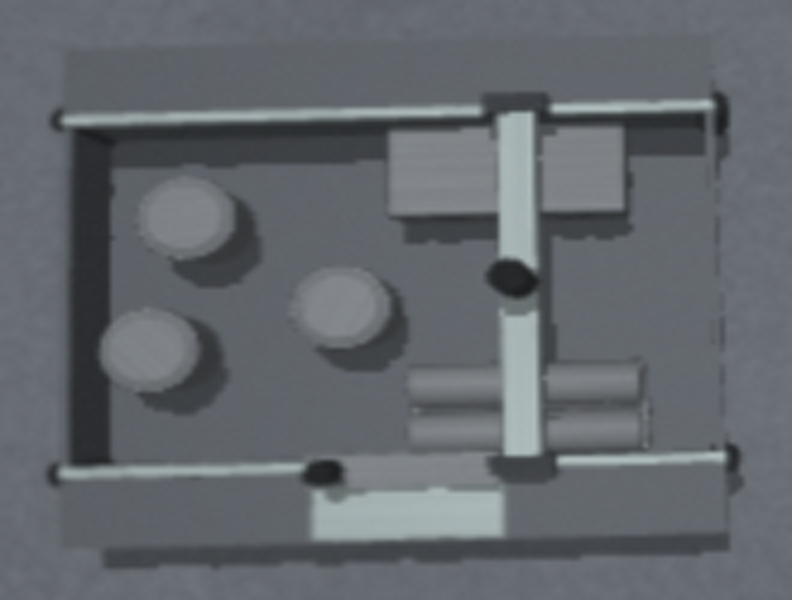

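View pics/z2.png

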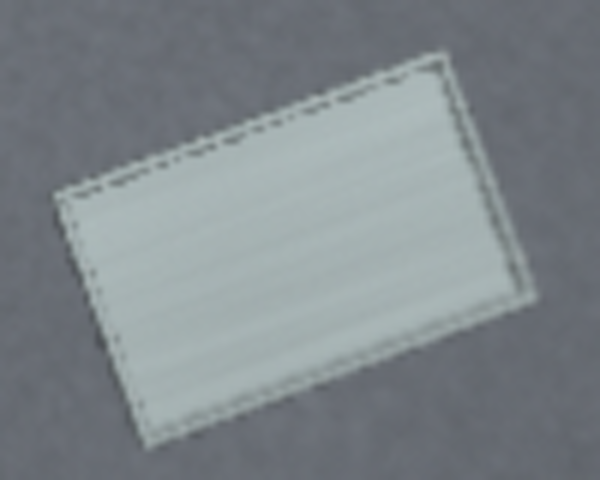

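The case's visible lid spans zoomed (388,130)–(625,212). Next I'll compute the poses.

```bash
cat > m.py <<'E'
from h import *
c=cams.camera("top")
f=lambda x,y:(160+x/4.8,140+y/4)
P=[at(c,*f(*p),.07)[:2] for p in [(64,48),(712,38),(728,548),(60,545)]]
B=np.array([[.16,.175],[.16,-.175],[-.16,-.175],[-.16,.175]])
def fit(B,P):
    B=np.array(B);P=np.array(P);bm,pm=B.mean(0),P.mean(0)
    H=(B-bm).T@(P-pm);a=np.arctan2(H[0,1]-H[1,0],H[0,0]+H[1,1])
    R=np.array([[np.cos(a),-np.sin(a)],[np.sin(a),np.cos(a)]]);t=pm-R@bm
    return a,R,t,P-(B@R.T+t)
a,R,t,r=fit(B,P);print("bin",a,t);print(r*1e3)
for n,p,z in [("handle",(512,278),.131),("knob",(323,472),.119),("c1",(388,130),.05),("c2",(625,126),.05),("c3",(626,212),.05),("c4",(388,216),.05),
 ("potA",(342,306),.063),("potB",(187,216),.063),("potC",(150,350),.063)]:
    w=at(c,*f(*p),z)[:2];print(n,w,"bin",R.T@(w-t))
g=lambda x,y:(340+x/6,225+y/6)
P=[at(c,*g(*p),.014)[:2] for p in [(55,193),(446,52),(536,298),(150,448)]]
B=np.array([[.06,.095],[.06,-.095],[-.06,-.095],[-.06,.095]])
a2,R2,t2,r=fit(B,P);print("tray",a2,t2);print(r*1e3)
print("bottle",at(c,370,135,.19),"flask",at(c,488,219,.17))
E
python3 m.py
```

```text
bin 0.04207412424593904 [0.58725459 0.08524502]
[[ 0.26884359  1.77148159]
 [ 1.19353145  2.12131207]
 [-4.72803103 -1.36923945]
 [ 3.265656   -2.5235542 ]]
handle [0.59204724 0.01371233] bin [ 0.00177962 -0.07167098]
knob [0.47454036 0.10480675] bin [-0.11179168  0.02428537]
c1 [0.69409596 0.09485443] bin [0.10715101 0.00510697]
c2 [ 0.70013766 -0.03442574] bin [ 0.10774962 -0.12431291]
c3 [ 0.64326161 -0.03678721] bin [ 0.05082457 -0.12427999]
c4 [0.63733741 0.09222868] bin [0.05033224 0.00487091]
potA [0.57727552 0.1116591 ] bin [-0.00885921  0.02681044]
potB [0.63306266 0.19756867] bin [0.05049206 0.11029748]
potC [0.54659706 0.21246525] bin [-0.03527044  0.12881777]
tray 0.36872342153861304 [ 0.45755841 -0.3054197 ]
[[ 0.02587326 -1.2350069 ]
 [-2.07600027  0.30977176]
 [ 0.96370196  2.78640019]
 [ 1.08642505 -1.86116504]]
bottle [ 0.76502213 -0.22360609  0.19      ] flask [ 0.57917091 -0.50564022  0.17      ]
```

```bash
cat > go.py <<'E'
import sys
from h import *
from scipy.spatial.transform import Rotation as Ro
# go.py x y z yawdeg(tool x heading)
def go(x,y,z,yaw):
    s=status.get_state();q=s["orientation"];R=Ro.from_quat(np.r_[q[1:],q[0]])
    c,n=np.cos(np.radians(yaw)),np.sin(np.radians(yaw))
    T=Ro.from_matrix(np.array([[c,n,0],[n,-c,0],[0,0,-1]]))
    d=R.inv().apply(np.array([x,y,z])-s["ee_pos"]);r=(R.inv()*T).as_rotvec(degrees=True)
    print("t",round(s["t"],2),"pos",s["ee_pos"].round(4),"F",s["wrist_force"].round(1),"w",round(s["grip_width"],3),"j",s["joint_positions"].round(2))
    m=R.as_matrix();print("heading",np.degrees(np.arctan2(m[1,0],m[0,0])).round(1))
    print("shift",d.round(4),"turn",r.round(2),"rows",np.linalg.norm(d)/.0417,np.linalg.norm(r)/7.16)
go(*map(float,sys.argv[1:]))
E
python3 go.py .4745 .105 .21 2.4
```

```text
t 0.2 pos [ 0.245  -0.6016  0.2261] F [-0.6  1.2 -0.3] w 1.001 j [ 1.45  0.5  -0.43  1.55  0.22  1.14 -0.21]
heading 22.2
shift [ 0.4791 -0.5677  0.0168] turn [-7.000e-02  1.000e-02  1.977e+01] rows 17.819020618753232 2.760851509886819
```

>>> {"api": "send_rows", "payload": {"commands": [[[0.479,-0.568,0.0],[0,0,19.8]],[[0.479,-0.568,0.0],[0,0,19.8]],[[0.479,-0.568,0.0],[0,0,19.8]],[[0.479,-0.568,0.0],[0,0,19.8]],[[0.479,-0.568,0.0],[0,0,19.8]],[[0.479,-0.568,0.0],[0,0,19.8]],[[0.479,-0.568,0.0],[0,0,19.8]],[[0.479,-0.568,0.0],[0,0,19.8]]], "grip": 1}}

```text
t: 0.87
ee_pos: [0.3482, -0.2829, 0.2268]
orientation: [0.0, 1.0, 0.021, -0.0]
wrist_force: [1.3, 0.1, 1.1]
grip_width: 0.999
```

```bash
python3 go.py .4745 .105 .21 2.4
```

```text
t 0.87 pos [ 0.3482 -0.2829  0.2268] F [1.3 0.1 1.1] w 0.999 j [ 1.13  0.14 -0.54  2.03  0.09  1.   -0.99]
heading 2.4
shift [ 0.1422 -0.3824  0.0165] turn [ 0.03  0.   -0.04] rows 9.791559116035012 0.007312627941747299
```

>>> {"api": "send_rows", "payload": {"commands": [[[0.142,-0.382,0.0],[0,0,0]],[[0.142,-0.382,0.0],[0,0,0]],[[0.142,-0.382,0.0],[0,0,0]],[[0.142,-0.382,0.0],[0,0,0]],[[0.142,-0.382,0.0],[0,0,0]],[[0.142,-0.382,0.0],[0,0,0]],[[0.142,-0.382,0.0],[0,0,0]],[[0.142,-0.382,0.0],[0,0,0]]]}}

```text
t: 1.53
ee_pos: [0.4515, 0.0338, 0.227]
orientation: [0.0, 1.0, 0.02, 0.0]
wrist_force: [1.4, -1.5, -0.2]
grip_width: 1.0
```

```bash
python3 go.py .4745 .105 .20 2.4
```

```text
t 1.53 pos [0.4515 0.0338 0.227 ] F [ 1.4 -1.5 -0.2] w 1.0 j [ 0.63  0.19 -0.84  2.01  0.17  1.01 -1.82]
heading 2.3
shift [ 0.0259 -0.0702  0.027 ] turn [ 0.05 -0.05 -0.06] rows 1.9072130755982593 0.01344358159959863
```

>>> {"api": "send_rows", "payload": {"commands": [[[0.026,-0.07,0.0],[0,0,0]],[[0.026,-0.07,0.0],[0,0,0]],[[0.026,-0.07,0.0],[0,0,0]],[[0.026,-0.07,0.03],[0,0,0]],[[0.026,-0.07,0.06],[0,0,0]]]}}

```text
t: 1.95
ee_pos: [0.476, 0.1043, 0.1673]
orientation: [-0.0, 1.0, 0.021, 0.002]
wrist_force: [0.3, -0.7, -1.5]
grip_width: 1.002
```

```bash
python3 go.py .4745 .105 .094 2.4
python3 - <<'E'
from h import *
c=cams.camera("wrist");cv2.imwrite("pics/w1.png",c["pixels"][:,:,::-1])
E
```

```text
t 1.95 pos [0.476  0.1043 0.1673] F [ 0.3 -0.7 -1.5] w 1.002 j [ 0.42  0.36 -0.82  2.    0.33  0.91 -2.1 ]
heading 2.5
shift [-0.0018 -0.0008  0.0733] turn [-0.02 -0.25  0.06] rows 1.7588384226245684 0.0364818347174228
```

View pics/w1.png

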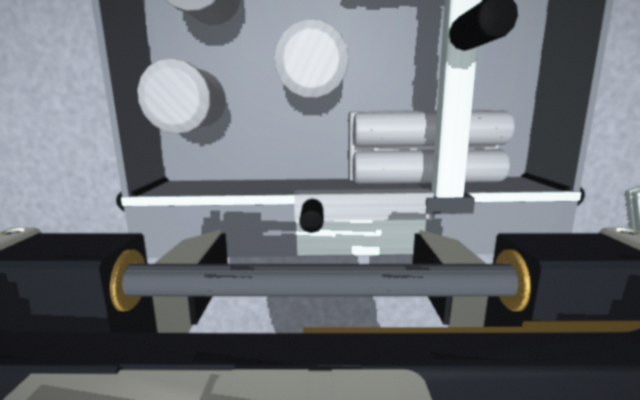

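The wrist view shows the knob centred between the fingers, with its top at about (312,206). The holder and pots are upright.

Run:
```python
from h import *
c=cams.camera("wrist")
print(at(c,312,204,.119),at(c,495,18,.131),at(c,312,225,.086))
t=cams.camera("top")
print(proj(c,[.476,.104,.148]), c["world_from_camera"][:3,3])
```

```text
[0.48375597 0.10802249 0.119     ] [0.58728882 0.02051602 0.131     ] [0.4584518 0.1078131 0.086    ]
[317.90063472 233.72970291] [0.54243912 0.10586748 0.3194162 ]
```

>>> {"api": "send_rows", "payload": {"commands": [[[-0.002,-0.002,0.035],[0,0,0]],[[-0.002,-0.002,0.073],[0,0,0]],[[-0.002,-0.002,0.073],[0,0,0]],[[-0.002,-0.002,0.073],[0,0,0]],[[-0.002,-0.002,0.073],[0,0,0]],[[-0.002,-0.002,0.073],[0,0,0]],[[-0.002,-0.002,0.073],[0,0,0]],[[-0.002,-0.002,0.073],[0,0,0]]]}}

```text
t: 2.77
ee_pos: [0.4737, 0.105, 0.0955]
orientation: [0.0, 1.0, 0.02, 0.002]
wrist_force: [-0.4, -0.1, -0.0]
grip_width: 1.003
```

>>> {"api": "send_rows", "payload": {"commands": [[[0,0,0],[0,0,0]],[[0,0,0],[0,0,0]],[[0,0,0],[0,0,0]],[[0,0,0],[0,0,0]],[[0,0,0],[0,0,0]],[[0,0,0],[0,0,0]],[[0,0,0],[0,0,0]],[[0,0,0],[0,0,0]]], "grip": -1, "force": 25}}

```text
t: 3.43
ee_pos: [0.4722, 0.105, 0.0936]
orientation: [-0.0, 1.0, 0.021, -0.0]
wrist_force: [0.2, 0.4, -1.0]
grip_width: 0.468
```

```bash
python3 go.py .4745 .105 .094 2.4
```

```text
t 3.43 pos [0.4722 0.105  0.0936] F [ 0.2  0.4 -1. ] w 0.468 j [ 0.34  0.47 -0.74  2.06  0.45  0.78 -2.21]
heading 2.4
shift [ 0.0023  0.0001 -0.0004] turn [-0.    0.01 -0.03] rows 0.05573754159256433 0.005097199895293307
```

Still closing, so I'll wait.

>>> {"api": "send_rows", "payload": {"commands": [[[0.001,0,0],[0,0,0]],[[0.001,0,0],[0,0,0]],[[0.001,0,0],[0,0,0]],[[0.001,0,0],[0,0,0]],[[0.001,0,0],[0,0,0]],[[0.001,0,0],[0,0,0]]]}}

```text
t: 3.93
ee_pos: [0.4733, 0.1095, 0.094]
orientation: [-0.003, 1.0, 0.022, 0.001]
wrist_force: [0.1, 10.2, -4.0]
grip_width: 0.166
```

>>> {"api": "send_rows", "payload": {"commands": [[[-0.003,-0.004,0],[0,0,0]],[[-0.008,-0.004,0],[0,0,0]],[[-0.013,-0.004,0],[0,0,0]],[[-0.018,-0.004,0],[0,0,0]],[[-0.022,-0.004,0],[0,0,0]],[[-0.025,-0.004,0],[0,0,0]],[[-0.027,-0.004,0],[0,0,0]],[[-0.027,-0.004,0],[0,0,0]]]}}

```text
t: 4.6
ee_pos: [0.448, 0.1082, 0.094]
orientation: [-0.001, 1.0, 0.021, 0.002]
wrist_force: [8.0, 4.3, -10.0]
grip_width: 0.166
```

```bash
python3 go.py .4745 .105 .094 2.4
python3 - <<'E'
from h import *
c=cams.camera("top");cv2.imwrite("pics/t2.png",cv2.resize(c["pixels"][140:290,160:325,::-1],None,fx=4.8,fy=4,interpolation=cv2.INTER_CUBIC))
E
```

```text
t 4.6 pos [0.448  0.1082 0.094 ] F [  8.    4.3 -10. ] w 0.166 j [ 0.35  0.43 -0.76  2.12  0.44  0.75 -2.22]
heading 2.4
shift [0.0263 0.0043 0.0001] turn [-0.09 -0.25 -0.05] rows 0.6399477468735976 0.03818870140960412
```

View pics/t2.png

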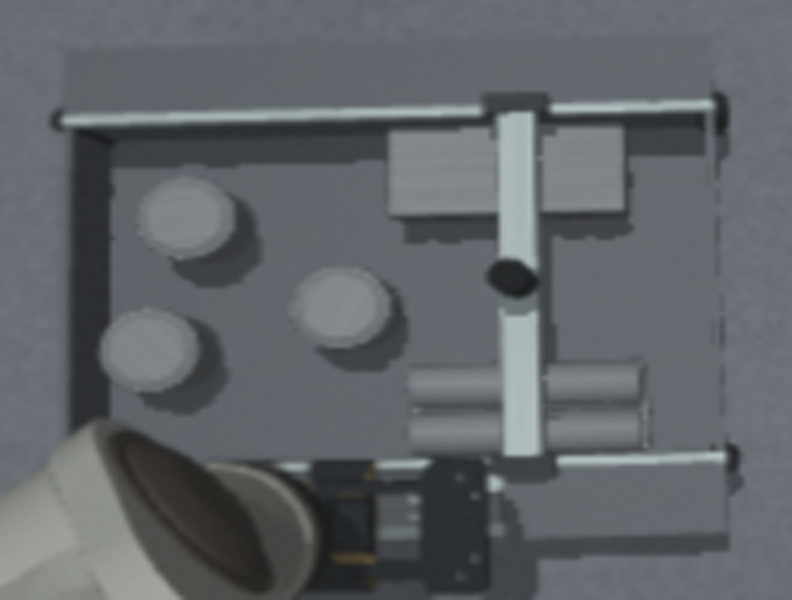

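The catch moved 25.5 mm and is against its stop. Release it, rise, and go to the handle.

>>> {"api": "send_rows", "payload": {"commands": [[[0.002,0,0],[0,0,0]],[[0.002,0,0],[0,0,0]],[[0.002,0,0],[0,0,0]],[[0.002,0,0],[0,0,0]],[[0.002,0,0],[0,0,0]],[[0.002,0,-0.04],[0,0,0]],[[0.002,0,-0.08],[0,0,0]],[[0.002,0,-0.09],[0,0,0]]], "grip": 1}}

```text
t: 5.32
ee_pos: [0.4504, 0.1095, 0.1881]
orientation: [-0.0, 1.0, 0.021, 0.003]
wrist_force: [0.8, -0.2, -0.2]
grip_width: 0.697
```

```bash
python3 go.py .592 .014 .18 2.4
```

```text
t 5.32 pos [0.4504 0.1095 0.1881] F [ 0.8 -0.2 -0.2] w 0.697 j [ 0.47  0.28 -0.87  2.04  0.27  0.93 -2.07]
heading 2.4
shift [0.1374 0.1015 0.0088] turn [-0.05 -0.32  0.03] rows 4.100761007827045 0.04606032043381359
```

>>> {"api": "send_rows", "payload": {"commands": [[[0.137,0.101,0.0],[0,0,0]],[[0.137,0.101,0.0],[0,0,0]],[[0.137,0.101,0.0],[0,0,0]],[[0.137,0.101,0.0],[0,0,0]],[[0.137,0.101,0.0],[0,0,0]],[[0.137,0.101,0.01],[0,0,0]],[[0.137,0.101,0.01],[0,0,0]]]}}

```text
t: 5.9
ee_pos: [0.5873, 0.0129, 0.1713]
orientation: [-0.0, 1.0, 0.02, -0.002]
wrist_force: [-0.9, 0.2, -1.5]
grip_width: 0.999
```

```bash
python3 go.py .592 .014 .1 2.4;python3 - <<'E'
from h import *
c=cams.camera("top");cv2.imwrite("pics/t3.png",cv2.resize(c["pixels"][140:290,160:325,::-1],None,fx=4.8,fy=4,interpolation=cv2.INTER_CUBIC))
E
```

```text
t 5.9 pos [0.5873 0.0129 0.1713] F [-0.9  0.2 -1.5] w 0.999 j [ 0.49  0.53 -0.75  1.75  0.41  1.03 -1.93]
heading 2.3
shift [ 0.005  -0.0008  0.0713] turn [-0.05  0.22 -0.05] rows 1.7140783130376098 0.03255639215914278
```

View pics/t3.png

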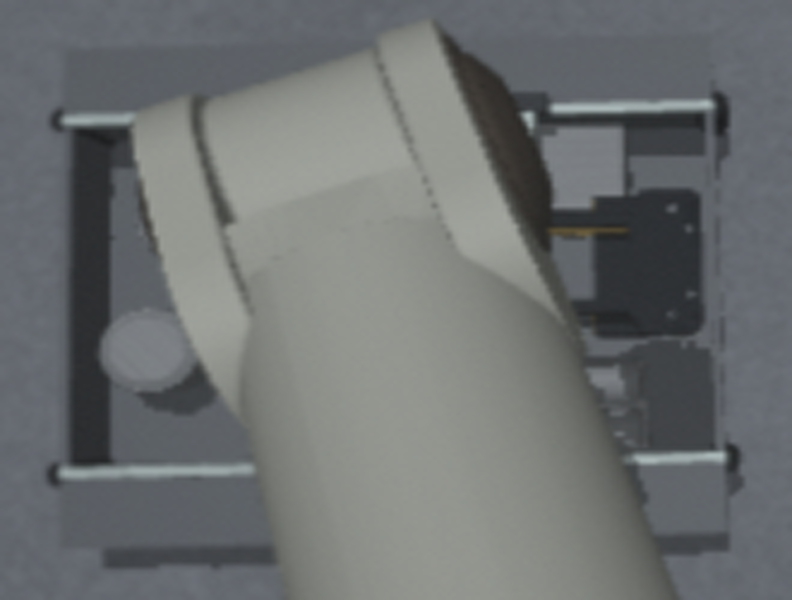

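The arm hides the catch in this view. I'll descend on the handle and close.

>>> {"api": "send_rows", "payload": {"commands": [[[0.004,-0.001,0.035],[0,0,0]],[[0.004,-0.001,0.07],[0,0,0]],[[0.004,-0.001,0.07],[0,0,0]],[[0.004,-0.001,0.07],[0,0,0]]]}}

```text
t: 6.28
ee_pos: [0.5903, 0.0151, 0.1026]
orientation: [-0.0, 1.0, 0.022, -0.002]
wrist_force: [-0.1, -0.3, 0.7]
grip_width: 0.999
```

>>> {"api": "send_rows", "payload": {"commands": [[[0,0,0],[0,0,0]],[[0,0,0],[0,0,0]],[[0,0,0],[0,0,0]],[[0,0,0],[0,0,0]],[[0,0,0],[0,0,0]],[[0,0,0],[0,0,0]],[[0,0,0],[0,0,0]],[[0,0,0],[0,0,0]]], "grip": -1}}

```text
t: 6.95
ee_pos: [0.5932, 0.0138, 0.1038]
orientation: [0.0, 1.0, 0.021, 0.0]
wrist_force: [0.1, 1.0, -0.8]
grip_width: 0.469
```

>>> {"api": "send_rows", "payload": {"commands": [[[0,0,0],[0,0,0]],[[0,0,0],[0,0,0]],[[0,0,0],[0,0,0]],[[0,0,0],[0,0,0]],[[0,0,0],[0,0,0]]]}}

```text
t: 7.37
ee_pos: [0.593, 0.0171, 0.1036]
orientation: [-0.002, 1.0, 0.022, 0.0]
wrist_force: [-0.1, 5.9, -1.6]
grip_width: 0.238
```

```bash
python3 go.py .5845 .205 .1 2.4
```

```text
t 7.37 pos [0.593  0.0171 0.1036] F [-0.1  5.9 -1.6] w 0.238 j [ 0.45  0.62 -0.7   1.79  0.48  0.91 -1.99]
heading 2.5
shift [-0.0003 -0.188   0.0043] turn [-0.21 -0.02  0.09] rows 4.510682610036961 0.032557817710492876
```

>>> {"api": "send_rows", "payload": {"commands": [[[0,-0.015,0],[0,0,0]],[[0,-0.04,0],[0,0,0]],[[0,-0.065,0],[0,0,0]],[[0,-0.09,0],[0,0,0]],[[0,-0.115,0],[0,0,0]],[[0,-0.14,0],[0,0,0]],[[0,-0.165,0],[0,0,0]],[[0,-0.18,0],[0,0,0]]]}}

```text
t: 8.03
ee_pos: [0.5832, 0.1951, 0.1036]
orientation: [0.001, 1.0, 0.022, -0.002]
wrist_force: [-6.8, -3.5, 7.0]
grip_width: 0.232
```

>>> {"api": "send_rows", "payload": {"commands": [[[0,-0.007,0],[0,0,0]],[[0,-0.013,0],[0,0,0]],[[0,-0.013,0],[0,0,0]],[[0,-0.013,0],[0,0,0]]]}}

```text
t: 8.37
ee_pos: [0.5826, 0.2069, 0.1036]
orientation: [0.001, 1.0, 0.021, -0.002]
wrist_force: [-8.1, -0.8, 6.7]
grip_width: 0.235
```

```bash
python3 go.py .5845 .205 .1 2.4
```

```text
t 8.37 pos [0.5826 0.2069 0.1036] F [-8.1 -0.8  6.7] w 0.235 j [ 0.12  0.66 -0.69  1.72  0.5   0.95 -2.3 ]
heading 2.4
shift [0.0018 0.002  0.0036] turn [0.08 0.26 0.03] rows 0.10763397451061142 0.03773260340672444
```

The bar has moved 190 mm, to its stop. Release it and rise.

>>> {"api": "send_rows", "payload": {"commands": [[[0,0,0],[0,0,0]],[[0,0,0],[0,0,0]],[[0,0,0],[0,0,0]],[[0,0,0],[0,0,0]],[[0,0,-0.04],[0,0,0]],[[0,0,-0.08],[0,0,0]],[[0,0,-0.1],[0,0,0]],[[0,0,-0.1],[0,0,0]]], "grip": 1}}

```text
t: 9.03
ee_pos: [0.5886, 0.2086, 0.2096]
orientation: [-0.002, 1.0, 0.02, 0.005]
wrist_force: [0.1, -0.2, -1.2]
grip_width: 0.766
```

```bash
python3 go.py .67 .028 .2 92.9;python3 go.py .67 .028 .2 -87.1; python3 go.py .668 .025 .2 2.9
```

```text
t 9.03 pos [0.5886 0.2086 0.2096] F [ 0.1 -0.2 -1.2] w 0.766 j [ 0.17  0.54 -0.76  1.64  0.41  1.12 -2.23]
heading 2.3
shift [0.0738 0.1838 0.0098] turn [  0.3   -0.56 -90.56] rows 4.755839622932983 12.647750001940697
t 9.03 pos [0.5886 0.2086 0.2096] F [ 0.1 -0.2 -1.2] w 0.766 j [ 0.17  0.54 -0.76  1.64  0.41  1.12 -2.23]
heading 2.3
shift [0.0738 0.1838 0.0098] turn [-0.56 -0.29 89.44] rows 4.755839622932983 12.492309889462927
t 9.03 pos [0.5886 0.2086 0.2096] F [ 0.1 -0.2 -1.2] w 0.766 j [ 0.17  0.54 -0.76  1.64  0.41  1.12 -2.23]
heading 2.3
shift [0.0717 0.1867 0.0098] turn [-0.17 -0.54 -0.56] rows 4.802227898754916 0.11119146476309989
```

>>> {"api": "send_rows", "payload": {"commands": [[[0.077,0.183,0.01],[0,0,6]],[[0.077,0.183,0.01],[0,0,13]],[[0.077,0.183,0.01],[0,0,20]],[[0.077,0.183,0.01],[0,0,27]],[[0.077,0.183,0.01],[0,0,34]],[[0.077,0.183,0.01],[0,0,41]],[[0.077,0.183,0.01],[0,0,48]],[[0.077,0.183,0.01],[0,0,55]]], "grip": -1, "force": 30}}

```text
t: 9.7
ee_pos: [0.668, 0.025, 0.1896]
orientation: [0.001, 0.911, -0.412, -0.004]
wrist_force: [-0.0, 0.3, -1.3]
grip_width: 0.282
```

```bash
python3 go.py .669 .029 .2 -87.1
```

```text
t 9.7 pos [0.668  0.025  0.1896] F [-0.   0.3 -1.3] w 0.282 j [ 0.04  0.54 -0.16  1.53  0.09  1.08 -2.57]
heading -48.7
shift [-0.0024 -0.0033 -0.0104] turn [ 0.45  0.22 38.43] rows 0.2687065231724461 5.368090313256803
```

Joint 7 has reached its limit with this turn, so I'll use the opposite half-turn (heading +92.9).

>>> {"api": "send_rows", "payload": {"commands": [[[0,-0.003,0],[0,0,-6]],[[0,-0.003,0],[0,0,-13]],[[0,-0.003,0],[0,0,-20]],[[0,-0.003,0],[0,0,-27]],[[0,-0.003,0],[0,0,-34]],[[0,-0.003,0],[0,0,-41]],[[0,-0.003,0],[0,0,-48]],[[0,-0.003,0],[0,0,-55]]]}}

```text
t: 10.37
ee_pos: [0.6701, 0.0289, 0.19]
orientation: [0.001, 0.998, 0.062, -0.004]
wrist_force: [0.2, -0.4, 0.2]
grip_width: 0.002
```

>>> {"api": "send_rows", "payload": {"commands": [[[0,0,0],[0,0,-7]],[[0,0,0],[0,0,-14]],[[0,0,0],[0,0,-21]],[[0,0,0],[0,0,-28]],[[0,0,0],[0,0,-35]],[[0,0,0],[0,0,-42]],[[0,0,0],[0,0,-49]],[[0,0,0],[0,0,-56]]]}}

```text
t: 11.03
ee_pos: [0.6701, 0.0287, 0.1901]
orientation: [-0.001, 0.852, 0.523, -0.004]
wrist_force: [-0.1, -0.2, -1.0]
grip_width: 0.004
```

```bash
python3 go.py .669 .029 .2 92.9
```

```text
t 11.03 pos [0.6701 0.0287 0.1901] F [-0.1 -0.2 -1. ] w 0.004 j [ 0.31  0.61 -0.59  1.52  0.36  1.13 -0.82]
heading 63.1
shift [-0.0003 -0.0012 -0.0099] turn [ -0.44   0.19 -29.79] rows 0.24001193518227285 4.161747796952704
```

>>> {"api": "send_rows", "payload": {"commands": [[[0,0,0.02],[-0.4,0.2,-7]],[[0,0,0.05],[-0.4,0.2,-14]],[[0,0,0.08],[-0.4,0.2,-21]],[[0,0,0.1],[-0.4,0.2,-28]],[[0,0,0.115],[-0.4,0.2,-29.8]],[[0,0,0.12],[-0.4,0.2,-29.8]],[[0,0,0.12],[-0.4,0.2,-29.8]]]}}

```text
t: 11.62
ee_pos: [0.6685, 0.0288, 0.0692]
orientation: [-0.001, 0.692, 0.722, -0.001]
wrist_force: [-0.0, -0.3, 0.6]
grip_width: 0.004
```

```bash
python3 go.py .669 .029 .05 92.9
python3 - <<'E'
from h import *
for n in ["top","wrist"]:
    c=cams.camera(n);im=c["pixels"][:,:,::-1]
    if n=="top": im=cv2.resize(im[140:290,160:325],None,fx=4.8,fy=4,interpolation=cv2.INTER_CUBIC)
    cv2.imwrite(f"pics/{n}4.png",im)
E
```

```text
t 11.62 pos [0.6685 0.0288 0.0692] F [-0.  -0.3  0.6] w 0.004 j [ 0.35  0.77 -0.64  1.6   0.53  0.96 -0.43]
heading 92.4
shift [0.0002 0.0006 0.0192] turn [-0.14 -0.05 -0.51] rows 0.4608705873509796 0.07483059925603458
```

View pics/top4.png

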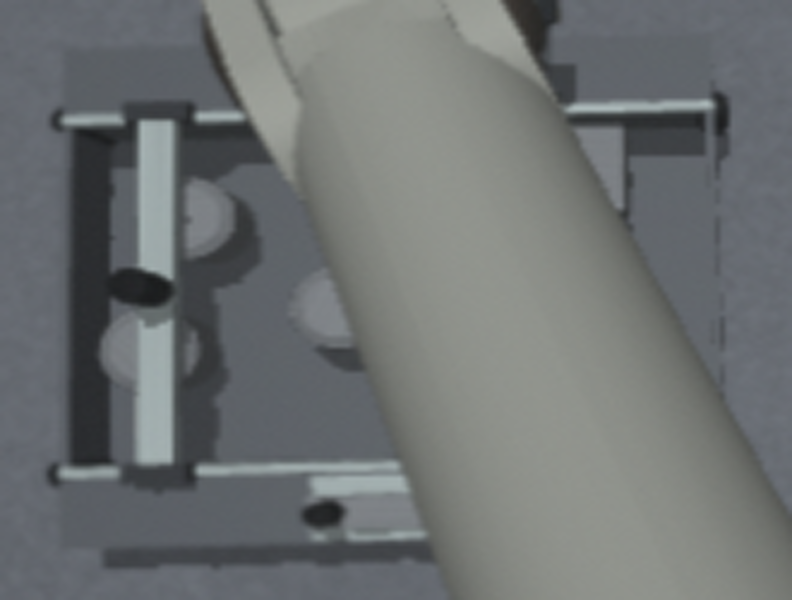

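View pics/wrist4.png

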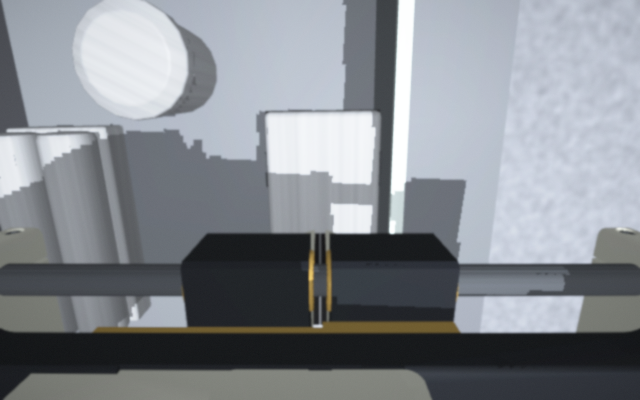

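The bar is at the far end at (155,290) and the catch knob has moved out to (323,514). In the wrist view the case is upright beneath the fingers, with its far lid edge at (265–382,112).

Run:
```python
from h import *
c=cams.camera("wrist")
for p in [(266,113),(381,112)]: print(at(c,*p,.05))
print(proj(c,[.6685,.0288,.05]))
```

```text
[0.6414918  0.09454284 0.05      ]
[0.69984931 0.09755574 0.05      ]
[314.07567365 236.37104093]
```

>>> {"api": "send_rows", "payload": {"commands": [[[0.0,-0.002,0.008],[0,0,0]],[[0,-0.002,0.014],[0,0,0]],[[0,-0.002,0.018],[0,0,0]],[[0,-0.002,0.02],[0,0,0]],[[0,-0.002,0.02],[0,0,0]]]}}

```text
t: 12.18
ee_pos: [0.6673, 0.029, 0.0508]
orientation: [-0.0, 0.691, 0.723, 0.0]
wrist_force: [0.9, 0.0, 0.1]
grip_width: 0.003
```

```bash
python3 go.py .669 .029 .05 92.9
```

```text
t 12.18 pos [0.6673 0.029  0.0508] F [0.9 0.  0.1] w 0.003 j [ 0.34  0.79 -0.62  1.61  0.55  0.92 -0.44]
heading 92.6
shift [-0.      0.0017  0.0008] turn [-0.01 -0.02 -0.32] rows 0.04509409774536668 0.04506242308248157
```

>>> {"api": "send_rows", "payload": {"commands": [[[0,0.003,0.001],[0,0,0]],[[0,0.004,0.002],[0,0,0]],[[0,0.004,0.003],[0,0,0]],[[0,0.004,0.003],[0,0,0]]]}}

```text
t: 12.52
ee_pos: [0.672, 0.0294, 0.0503]
orientation: [0.0, 0.691, 0.723, 0.0]
wrist_force: [-5.8, -1.3, 15.4]
grip_width: 0.004
```

>>> {"api": "send_rows", "payload": {"commands": [[[0,-0.003,0],[0,0,0]],[[-0.001,-0.006,0],[0,0,0]],[[-0.002,-0.01,0],[0,0,0]],[[-0.003,-0.014,0],[0,0,0]],[[-0.004,-0.018,0],[0,0,0]]]}}

```text
t: 12.93
ee_pos: [0.6569, 0.0253, 0.0504]
orientation: [0.002, 0.691, 0.723, 0.003]
wrist_force: [2.5, 0.3, 6.8]
grip_width: 0.005
```

```bash
python3 go.py .669 .029 .05 92.9
python3 - <<'E'
from h import *
c=cams.camera("wrist");cv2.imwrite("pics/w5.png",c["pixels"][:,:,::-1])
E
```

```text
t 12.93 pos [0.6569 0.0253 0.0504] F [2.5 0.3 6.8] w 0.005 j [ 0.36  0.77 -0.63  1.65  0.55  0.9  -0.44]
heading 92.6
shift [0.0032 0.0123 0.0004] turn [ 0.39 -0.09 -0.32] rows 0.3046572787010232 0.07165374024490517
```

View pics/w5.png

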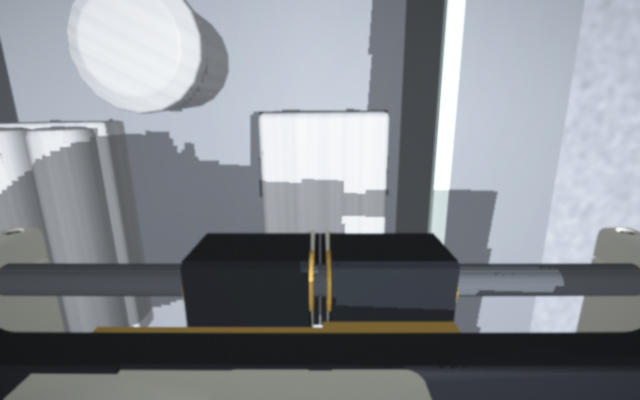

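The case drags along with the fingers and the gap to the wall is opening. Continue.

>>> {"api": "send_rows", "payload": {"commands": [[[-0.001,-0.004,0.0005],[0,0,0]],[[-0.002,-0.008,0.001],[0,0,0]],[[-0.003,-0.012,0.001],[0,0,0]],[[-0.004,-0.016,0.001],[0,0,0]],[[-0.005,-0.02,0.001],[0,0,0]],[[-0.006,-0.024,0.001],[0,0,0]],[[-0.007,-0.027,0.001],[0,0,0]],[[-0.007,-0.027,0.001],[0,0,0]]]}}

```text
t: 13.65
ee_pos: [0.6309, 0.0173, 0.0503]
orientation: [0.002, 0.691, 0.723, 0.003]
wrist_force: [1.0, 0.9, 11.6]
grip_width: 0.004
```

```bash
python3 go.py .669 .029 .05 92.9
python3 - <<'E'
from h import *
c=cams.camera("wrist");cv2.imwrite("pics/w6.png",c["pixels"][:,:,::-1])
E
```

```text
t 13.65 pos [0.6309 0.0173 0.0503] F [ 1.   0.9 11.6] w 0.004 j [ 0.38  0.73 -0.63  1.72  0.55  0.86 -0.44]
heading 92.6
shift [0.01   0.0386 0.0006] turn [ 0.48 -0.08 -0.31] rows 0.9572013667255688 0.08002729144253774
```

View pics/w6.png

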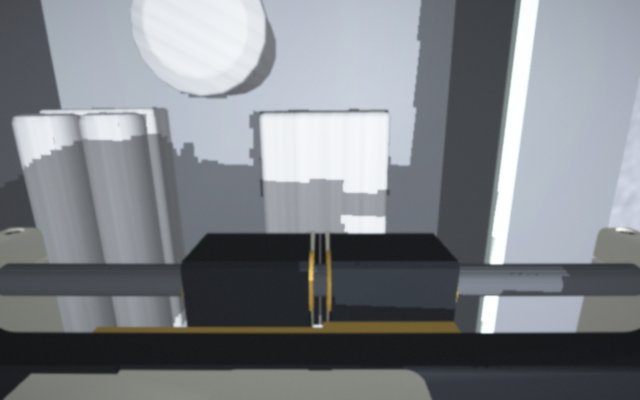

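Run:
```python
from h import *
c=cams.camera("wrist")
for p in [(261,113),(388,112)]: print("lid",at(c,*p,.05))
print("wall foot?",at(c,437,160,.005),"rail",at(c,511,160,.072),at(c,519,100,.07),at(c,531,20,.07))
print("base r edge far",at(c,165,110,.025), "bottom",at(c,180,220,.025))
```

```text
lid [0.60285076 0.08282542 0.05      ]
lid [0.65959809 0.08584304 0.05      ]
wall foot? [0.70057348 0.05922596 0.005     ] rail [0.70648008 0.06964015 0.072     ] [0.70639299 0.0929252  0.07      ] [0.70545331 0.12146632 0.07      ]
base r edge far [0.54954123 0.0815229  0.025     ] bottom [0.553857   0.02197909 0.025     ]
```

Case centre is about (0.635, 0.019), with a 37 mm gap to the wall. Rise, open, and shift for the grasp.

>>> {"api": "send_rows", "payload": {"commands": [[[0,0,-0.02],[0,0,0]],[[0,0,-0.05],[0,0,0]],[[0.0015,0,-0.06],[0,0,-0.4]],[[0.0015,0,-0.06],[0,0,-0.4]],[[0.0015,0,-0.06],[0,0,-0.4]],[[0.0015,0,-0.06],[0,0,-0.4]],[[0.0015,0,-0.06],[0,0,-0.4]],[[0.0015,0,-0.06],[0,0,-0.4]]], "grip": 0.8}}

```text
t: 14.42
ee_pos: [0.6259, 0.0175, 0.1054]
orientation: [-0.001, 0.688, 0.725, -0.001]
wrist_force: [0.9, -0.6, -0.3]
grip_width: 0.537
```

>>> {"api": "send_rows", "payload": {"commands": [[[0,0,0],[0,0,0]],[[0,0,0],[0,0,0]],[[0,0,0],[0,0,0]],[[0,0,0],[0,0,0]],[[0,0,0],[0,0,0]]]}}

```text
t: 14.83
ee_pos: [0.6269, 0.0176, 0.1069]
orientation: [-0.0, 0.688, 0.725, 0.0]
wrist_force: [-1.1, 0.7, 0.1]
grip_width: 0.878
```

```bash
python3 go.py .6315 .019 .021 92.9
python3 - <<'E'
from h import *
c=cams.camera("wrist");cv2.imwrite("pics/w7.png",c["pixels"][:,:,::-1])
E
```

```text
t 14.83 pos [0.6269 0.0176 0.1069] F [-1.1  0.7  0.1] w 0.878 j [ 0.42  0.66 -0.68  1.7   0.49  0.96 -0.4 ]
heading 93.0
shift [0.0011 0.0047 0.0859] turn [ 0.01 -0.03  0.08] rows 2.0626445880627267 0.012384684719259693
```

View pics/w7.png

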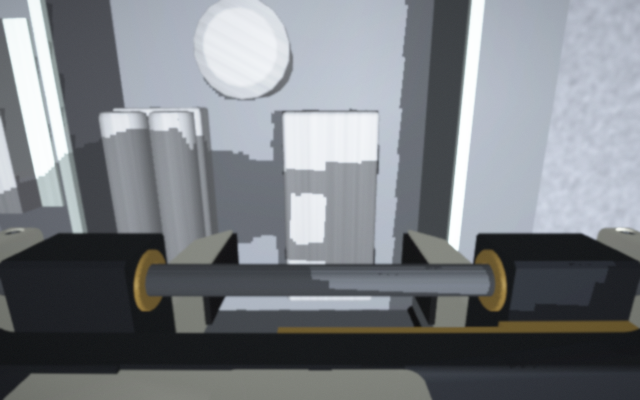

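Run:
```python
from h import *
c=cams.camera("wrist")
for p in [(283,113),(378,112),(286,225),(377,225),(286,299),(374,299)]: print("lid",at(c,*p,.05))
```

```text
lid [0.60250778 0.08210863 0.05      ]
lid [0.66000162 0.08572195 0.05      ]
lid [0.6062986 0.0104293 0.05     ]
lid [0.66625479 0.01355608 0.05      ]
lid [ 0.60778116 -0.04439821  0.05      ]
lid [ 0.66939248 -0.04120428  0.05      ]
```

>>> {"api": "send_rows", "payload": {"commands": [[[0.002,0.0055,0.03],[0,0,-0.2]],[[0.002,0.0055,0.05],[0,0,-0.2]],[[0.002,0.0055,0.065],[0,0,-0.2]],[[0.002,0.0055,0.075],[0,0,-0.2]],[[0.002,0.0055,0.083],[0,0,-0.2]],[[0.002,0.0055,0.085],[0,0,-0.2]],[[0.002,0.0055,0.085],[0,0,-0.2]],[[0.002,0.0055,0.085],[0,0,-0.2]]]}}

```text
t: 15.6
ee_pos: [0.6329, 0.0201, 0.0227]
orientation: [0.0, 0.687, 0.726, 0.001]
wrist_force: [0.5, 1.3, 0.0]
grip_width: 0.898
```

```bash
python3 go.py .6345 .02 .021 93.2
```

```text
t 15.6 pos [0.6329 0.0201 0.0227] F [0.5 1.3 0. ] w 0.898 j [ 0.36  0.78 -0.61  1.71  0.57  0.83 -0.45]
heading 93.2
shift [-0.0002  0.0015  0.0017] turn [ 0.08 -0.03 -0.02] rows 0.05601672716907464 0.012575599601204855
```

No contact on the way down. Close with a firm grip.

>>> {"api": "send_rows", "payload": {"commands": [[[0,0.0015,0.001],[0,0,0]],[[0,0.0015,0.001],[0,0,0]],[[0,0.0015,0.001],[0,0,0]],[[0,0.0015,0.001],[0,0,0]],[[0,0.0015,0.001],[0,0,0]],[[0,0.0015,0.001],[0,0,0]],[[0,0.0015,0.001],[0,0,0]],[[0,0.0015,0.001],[0,0,0]]], "grip": -1, "force": 45}}

```text
t: 16.27
ee_pos: [0.634, 0.0199, 0.0213]
orientation: [0.0, 0.687, 0.726, 0.0]
wrist_force: [-1.3, 0.1, 4.3]
grip_width: 0.65
```

>>> {"api": "send_rows", "payload": {"commands": [[[0,0,0],[0,0,0]],[[0,0,-0.004],[0,0,0]],[[0,0,-0.012],[0,0,0]],[[0,0,-0.02],[0,0,0]]]}}

```text
t: 16.6
ee_pos: [0.6324, 0.0199, 0.0402]
orientation: [-0.001, 0.687, 0.727, -0.001]
wrist_force: [0.3, -1.1, -5.1]
grip_width: 0.649
```

```bash
python3 go.py .6345 .02 .15 93.2;python3 - <<'E'
from h import *
c=cams.camera("wrist");cv2.imwrite("pics/w8.png",c["pixels"][:,:,::-1])
E
```

```text
t 16.6 pos [0.6324 0.0199 0.0402] F [ 0.3 -1.1 -5.1] w 0.649 j [ 0.37  0.76 -0.63  1.71  0.56  0.87 -0.44]
heading 93.2
shift [ 1.000e-04  1.800e-03 -1.098e-01] turn [-0.16 -0.04 -0.01] rows 2.63414681650746 0.02262966025564494
```

View pics/w8.png

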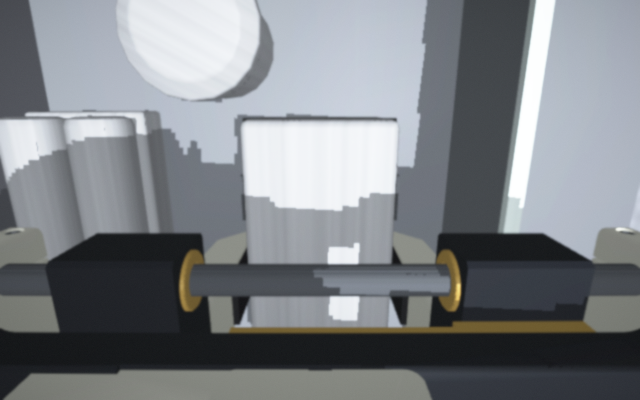

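Held with about 5 N of weight on the wrist. Lift and carry it to the tray.

>>> {"api": "send_rows", "payload": {"commands": [[[0,0,-0.015],[0,0,0]],[[0,0,-0.035],[0,0,0]],[[0,0,-0.06],[0,0,0]],[[0,0,-0.085],[0,0,0]],[[0,0,-0.11],[0,0,0]],[[0,0,-0.12],[0,0,0]],[[0,0,-0.12],[0,0,0]]]}}

```text
t: 17.23
ee_pos: [0.6359, 0.0205, 0.1647]
orientation: [0.002, 0.687, 0.726, 0.002]
wrist_force: [0.5, 0.4, -4.3]
grip_width: 0.65
```

```bash
python3 go.py .4576 -.3054 .16 111.1
```

```text
t 17.23 pos [0.6359 0.0205 0.1647] F [ 0.5  0.4 -4.3] w 0.65 j [ 0.43  0.61 -0.72  1.64  0.44  1.06 -0.36]
heading 93.2
shift [-0.3154 -0.1962  0.0035] turn [  0.36   0.05 -17.91] rows 8.908663256302303 2.502561386582661
```

>>> {"api": "send_rows", "payload": {"commands": [[[-0.015,-0.01,0],[0,0,-1]],[[-0.035,-0.022,0],[0,0,-3]],[[-0.055,-0.034,0],[0,0,-5]],[[-0.08,-0.05,0],[0,0,-7]],[[-0.105,-0.065,0],[0,0,-9]],[[-0.13,-0.08,0],[0,0,-11]],[[-0.155,-0.096,0],[0,0,-13]],[[-0.18,-0.112,0],[0,0,-15]]]}}

```text
t: 17.9
ee_pos: [0.5299, -0.1669, 0.1593]
orientation: [-0.001, 0.586, 0.811, -0.0]
wrist_force: [-0.5, -0.6, -5.3]
grip_width: 0.654
```

```bash
python3 go.py .4576 -.3054 .16 111.1
```

```text
t 17.9 pos [ 0.5299 -0.1669  0.1593] F [-0.5 -0.6 -5.3] w 0.654 j [ 0.88  0.5  -0.79  1.84  0.42  0.98  0.22]
heading 108.3
shift [-0.1088 -0.1121 -0.0007] turn [-0.09 -0.11 -2.81] rows 3.7454797896605583 0.39240919293212445
```

>>> {"api": "send_rows", "payload": {"commands": [[[-0.018,-0.018,0],[0,0,-1]],[[-0.036,-0.037,0],[0,0,-2]],[[-0.054,-0.056,0],[0,0,-2.8]],[[-0.072,-0.074,0],[0,0,-2.8]],[[-0.088,-0.09,0],[0,0,-2.8]],[[-0.1,-0.102,0],[0,0,-2.8]],[[-0.107,-0.11,0],[0,0,-2.8]],[[-0.107,-0.11,0],[0,0,-2.8]]]}}

```text
t: 18.57
ee_pos: [0.4581, -0.3045, 0.1593]
orientation: [-0.001, 0.568, 0.823, -0.001]
wrist_force: [-0.8, -0.6, -5.3]
grip_width: 0.647
```

```bash
python3 go.py .4576 -.3054 .06 111.1
python3 - <<'E'
from h import *
for n in ["top","wrist"]:
    c=cams.camera(n);im=c["pixels"][:,:,::-1]
    if n=="top": im=cv2.resize(im[200:330,320:460],None,fx=5,fy=4.5,interpolation=cv2.INTER_CUBIC)
    cv2.imwrite(f"pics/{n}9.png",im)
E
```

```text
t 18.57 pos [ 0.4581 -0.3045  0.1593] F [-0.8 -0.6 -5.3] w 0.647 j [ 1.15  0.49 -0.79  1.86  0.41  0.97  0.55]
heading 110.7
shift [-0.0008 -0.0006  0.0993] turn [-0.14 -0.09 -0.37] rows 2.3818762475215958 0.05700264726140125
```

View pics/wrist9.png

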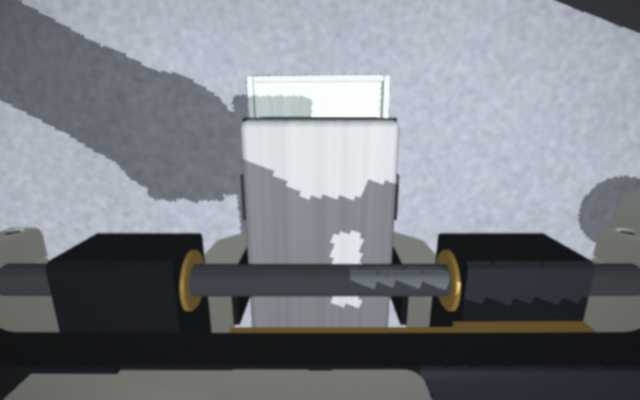

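View pics/top9.png

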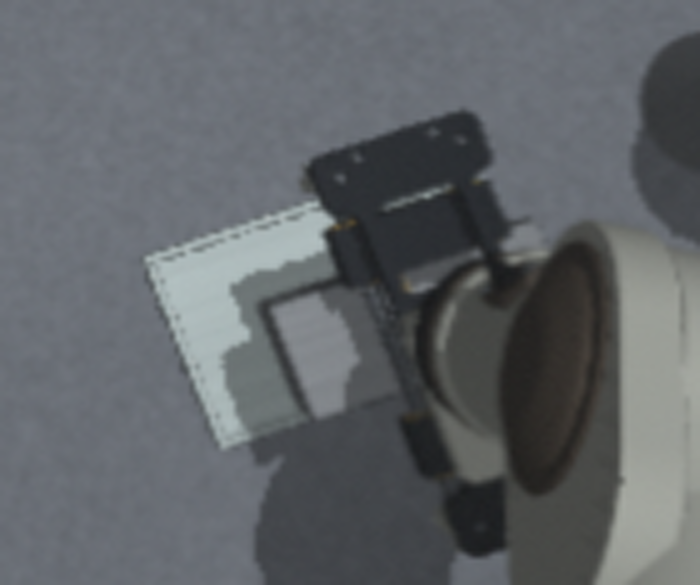

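The wrist view shows the case level and aligned over the tray, whose far rim is at (248–390,76).

Run:
```python
from h import *
c=cams.camera("wrist")
P=[at(c,*p,.014)[:2] for p in [(248,77),(390,76)]];print(P)
m=(P[0]+P[1])/2;a=np.arctan2(*(P[1]-P[0])[::-1]);print(a, "centre",m-.095*np.array([-np.sin(a),np.cos(a)]))
P=[at(c,*p,.193-.016-.016+.0) for p in [(243,121),(397,120)]];
zt=.1593-.016+.045
P=[at(c,*p,zt)[:2] for p in [(243,121),(397,120)]];m=(P[0]+P[1])/2;a=np.arctan2(*(P[1]-P[0])[::-1]);print("case",P,a,m-.065*np.array([-np.sin(a),np.cos(a)]))
```

```text
[array([ 0.37277688, -0.23495587]), array([ 0.48336225, -0.19165555])]
0.37320557913770225 centre [ 0.46270678 -0.30176623]
case [array([ 0.41255501, -0.25085911]), array([ 0.46555316, -0.23013422])] 0.37276655998595476 [ 0.46272666 -0.30103269]
```

>>> {"api": "send_rows", "payload": {"commands": [[[0,0,0.02],[0,0,0]],[[0,0,0.045],[0,0,0]],[[0,0,0.07],[0,0,0]],[[0,0,0.09],[0,0,0]],[[0,0,0.105],[0,0,0]],[[0,0,0.115],[0,0,0]],[[0,0,0.122],[0,0,0]],[[0,0,0.127],[0,0,0]]]}}

```text
t: 19.38
ee_pos: [0.4616, -0.3008, 0.0334]
orientation: [-0.0, 0.566, 0.825, 0.001]
wrist_force: [-0.7, -0.4, -5.7]
grip_width: 0.649
```

```bash
python3 go.py .4576 -.3054 .0215 111.1
```

```text
t 19.38 pos [ 0.4616 -0.3008  0.0334] F [-0.7 -0.4 -5.7] w 0.649 j [ 1.04  0.66 -0.66  1.92  0.58  0.75  0.41]
heading 111.1
shift [-0.0028 -0.0054  0.0119] turn [ 0.05 -0.05 -0.02] rows 0.3202784411417425 0.01013860654936763
```

>>> {"api": "send_rows", "payload": {"commands": [[[0,-0.001,0.003],[0,0,0]],[[0,-0.002,0.006],[0,0,0]],[[0,-0.002,0.008],[0,0,0]],[[0,-0.002,0.01],[0,0,0]],[[0,-0.002,0.011],[0,0,0]],[[0,-0.002,0.0115],[0,0,0]],[[0,-0.002,0.0115],[0,0,0]]]}}

```text
t: 19.97
ee_pos: [0.459, -0.3028, 0.0224]
orientation: [0.0, 0.567, 0.824, 0.0]
wrist_force: [-0.8, -0.6, -6.2]
grip_width: 0.649
```

>>> {"api": "send_rows", "payload": {"commands": [[[0,0,0.0005],[0,0,0]],[[0,0,0.001],[0,0,0]],[[0,0,0.0015],[0,0,0]],[[0,0,0.0015],[0,0,0]]]}}

```text
t: 20.3
ee_pos: [0.4592, -0.3028, 0.0213]
orientation: [0.0, 0.567, 0.824, 0.0]
wrist_force: [-1.6, 1.5, 2.1]
grip_width: 0.648
```

The force has changed from −6.2 to +2.1 N, so the case is resting on the tray floor. Release and rise.

>>> {"api": "send_rows", "payload": {"commands": [[[0,0,0],[0,0,0]],[[0,0,0],[0,0,0]],[[0,0,0],[0,0,0]],[[0,0,0],[0,0,0]],[[0,0,0],[0,0,0]],[[0,0,0],[0,0,0]]], "grip": 0.9}}

```text
t: 20.8
ee_pos: [0.4591, -0.3027, 0.0208]
orientation: [0.0, 0.567, 0.824, 0.0]
wrist_force: [0.4, 0.3, -0.2]
grip_width: 0.948
```

>>> {"api": "send_rows", "payload": {"commands": [[[0,0,-0.01],[0,0,0]],[[0,0,-0.03],[0,0,0]],[[0,0,-0.06],[0,0,0]],[[0,0,-0.1],[0,0,0]],[[0,0,-0.14],[0,0,0]],[[0,0,-0.18],[0,0,0]],[[0,0,-0.19],[0,0,0]],[[0,0,-0.19],[0,0,0]]]}}

```text
t: 21.47
ee_pos: [0.4614, -0.3038, 0.2154]
orientation: [0.004, 0.566, 0.824, -0.0]
wrist_force: [0.1, -0.2, -0.7]
grip_width: 0.948
```

```bash
python3 go.py .4 -.45 .21 111.1
python3 - <<'E'
from h import *
for n in ["top","wrist","scene"]:
    c=cams.camera(n);im=c["pixels"][:,:,::-1]
    if n=="top": im=cv2.resize(im[140:310,160:440],None,fx=2.8,fy=2.8,interpolation=cv2.INTER_CUBIC)
    if n=="scene": im=cv2.resize(im[130:260,170:450],None,fx=2.8,fy=2.8,interpolation=cv2.INTER_CUBIC)
    cv2.imwrite(f"pics/{n}10.png",im)
E
```

```text
t 21.47 pos [ 0.4614 -0.3038  0.2154] F [ 0.1 -0.2 -0.7] w 0.948 j [ 1.19  0.42 -0.83  1.81  0.35  1.06  0.6 ]
heading 111.0
shift [-0.1145 -0.1097  0.0057] turn [ 0.23  0.39 -0.11] rows 3.8042257558412236 0.06431244233748469
```

View pics/wrist10.png

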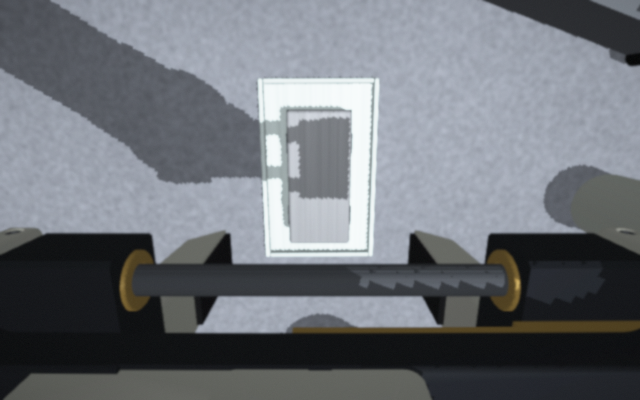

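View pics/scene10.png

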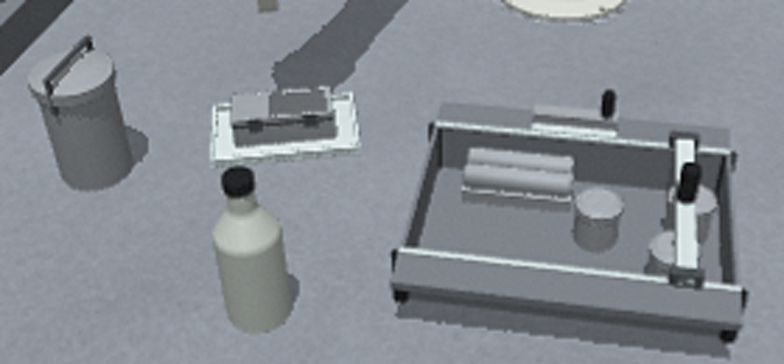

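View pics/top10.png

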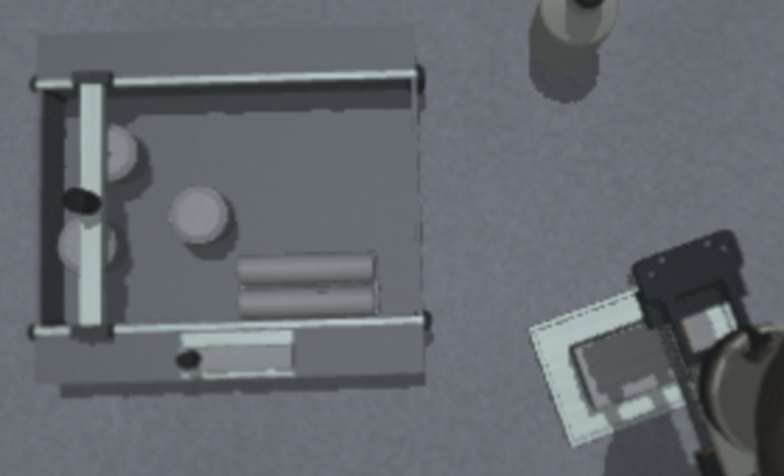

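The case sits flat inside the tray rim (lid at 287–351, 110–242 in the wrist view). The bar is at the far end, the catch is out, the pots and holder are upright, and the bottle and flask are standing. I'll check the centring, then hand in.

Run:
```python
from h import *
from rig import ctrl
c=cams.camera("wrist")
a=.371;u=np.array([[np.cos(a),np.sin(a)],[-np.sin(a),np.cos(a)]])
L=np.mean([at(c,*p,.05)[:2] for p in [(287,110),(351,110),(290,242),(348,242)]],0)
T=np.mean([at(c,*p,.014)[:2] for p in [(259,80),(378,79),(268,255),(370,254)]],0)
print(L,T,"offset in tray",u@(L-T), status.get_state()["wrist_force"].round(1))
o=u@(L-T)
if abs(o[0])<.02 and abs(o[1])<.025: print(ctrl.hand_in())
```

```text
[ 0.45751341 -0.2996291 ] [ 0.45736346 -0.30022931] offset in tray [0.00035735 0.00050501] [-0.7  0.  -0.7]
the job is handed in; nothing more can be done
None
```

I handed the job in at about 21.5 s of the 64 s allowed, with the case in the tray. The interface gives no verdict, so the results below are from my own checks.

**What I did**
- **Catch:** I gripped the knob and pulled it about 25 mm, to its stop.
- **Bar:** I gripped the handle and slid the bar about 190 mm, to its far stop.
- **Case:** I pressed on the lid at about 7–15 N and dragged the case about 41 mm off the wall. I then gripped it at 45 N, lifted it clear of the rim and lowered it gently into the tray.

**Last checks**
- **Case position:** The wrist view puts the case within about 1 mm of the tray's centre, lying flat and right way up.
- **Bin:** The bar and catch were still open, and the holder and all three pots were upright.
- **Bystanders:** The bottle and flask were standing where they started.
- **Arm:** The gripper was clear of everything, with no contact force.

**What disagreed:** The bin's angle came out as 0.042 rad from the first picture but about 0.055 rad from the bar's travel. The tray centre differed by about 5–6 mm between the top and wrist cameras, well inside the 30 and 35 mm limits. One gripper turn ran joint 7 to its limit; I saw no fault reported and turned back the other way.

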